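# Feel out the press weight and load a glued heel pad

## Task

A heel pad has just been glued on the cork footbed. Swing the lid of the steel box fully open and leave it open, feel along the far channel inside the box for the press weight and lift it out, then set it down gently on the heel pad and let go, so that the pad alone carries it. Do not shift the glue can, the hammer and the stack of soles.

Things in the scene. Friction and masses are not known exactly. Their poses are not given: they have to be found in the camera images.
- box: Grey sheet-steel box fixed to the bench, 170 (x) by 360 (y) by 80 high, walls and floor 4 thick. Origin: centre of its underside; x points from its front to its hinge side. A low partition along y (3 thick, its top 29 above the underside, centred 17.5 to +x of the origin) splits it into an empty near channel and a far channel, 62 wide, centred 50 to +x of the origin.
- far_channel (a point): Middle of the far channel's floor, 50 to +x of the box's origin and 4 above its underside; axes as the box's. The press weight stands upright on this floor, its axis within 5 of the channel's centre line and anywhere from 70 to -y to 70 to +y of this point. It is not tracked: find it by touch. Pushed low at its base it slides (2 to 5 N); pushed at the knob it may tip.
- far_mouth (a point): Point 76 straight above far_channel, level with the box's rim, axes as the box's. The press weight below is round dark steel, 0.3 to 0.5 kg: base 50 diameter, 22 high; neck 16 diameter; round knob 26 diameter, from 41 to 60 above its foot. The open lid leans over it, so reach in with the tool tilted about 30 degrees (pointing down and to the hinge side) and move in and out along that tilt.
- lid (a joint): Lid angle in rad: 0 shut, 1.25 fully open at its stop. Stiff hinge: it stays wherever it is left; it takes about 3 to 7 N at the handle. It may start slightly ajar.
- lid_handle (a point): Middle of the lid's bar handle: a round steel bar along the box's y axis, about 10 thick and 100 long, 35 above the outer face of the lid plate, which is 4 thick, 190 long from the hinge and 364 wide, with a lip 20 deep turned down along its front edge. The handle is 140 from the hinge line along the lid. The point turns with the lid (its z axis is the lid's outward normal).
- lid_hinge (a point): Middle of the hinge line, on the box's far top edge, 85 to +x of the box's origin and 80.5 above its underside; the hinge axis is the box's y axis.
- footbed: Cork footbed, 22 thick, about 230 long, fixed on a wooden jig board (300 by 120 by 18). Origin: on the bench right under the centre of the heel; its x axis points from heel to toe. The heel is the narrow end (68 wide), the ball is 90 wide.
- heel_pad: Black round rubber heel pad, 68 diameter and 8 thick, glued on the heel end of the footbed. Origin: centre of its underside.
- heel_top (a point): Centre of the heel pad's upper face, 48 above the bench; 8 above the cork round it.
- glue_can: Closed can, 64 diameter, 85 high, loose; origin at the centre of its underside.
- hammer: Hammer lying on the bench to the right of the work, loose; origin on its underside about midway along it.
- soles: Stack of three cork soles, 60 high and about 240 long, loose; origin under the heel end.

How it is judged (in metres and radians):
On the way, in this order (a step that is already met when the one before it is completed fails the run):
1. the lid is swung fully open (above 1.1 rad) (value of joint lid above 1.1 rad), for 0.2 s.
2. the press weight is out of the box: nothing bears on the box (contact force between box and anything else below 0.2 N), for 0.5 s.
At the end, for the whole second after the job is handed in: The lid stands open (above 1.05 rad), nothing is in the box, and the press weight rests, let go, on the heel pad, which alone carries it (2.3 to 8 N on the pad) (value of joint lid above 1.05 rad and contact force between box and anything else below 0.2 N and contact force between heel_pad and anything else between 2.3 and 8 N); the robot touches nothing.
It fails at once if the weight is dropped or rammed on the pad (more than 32 N) (contact force between heel_pad and anything else above 32 N).
It fails at once if the glue can is shifted more than 30 mm (distance of glue_can from where it was at the start of the episode above 0.03 m).
It fails at once if the hammer is shifted more than 30 mm (distance of hammer from where it was at the start of the episode above 0.03 m).
It fails at once if the stack of soles is shifted more than 30 mm (distance of soles from where it was at the start of the episode above 0.03 m).
It also fails if it takes over 67 s, if anything falls off the work surface, if the arm or the gripper's body presses on something with over 40 N, if the wrist force passes 120 N, or if a joint passes its speed limit or range.

## Robot

A 6-joint arm with a two-finger parallel gripper is mounted at the origin on the work surface. World frame = base frame: x ahead of the robot, y to its left, z up, the work surface at z = 0. Lengths are in mm, angles in rad, forces in N, time in s.
With the tool pointing down it reaches from about 350 to 975 mm from the base axis. Payload 7.1 kg.
Tool frame: the origin (TCP) lies at the centre of the arm's flange, where the gripper is bolted on; the fingertips stand 182 mm ahead of it and the grasp point (between the pads) lies 163 mm ahead of it; z points along the fingers, y is the line along which they close (so a half turn about z gives the same grasp; the last joint's range is limited). The gripper opens to 88 mm and grips with 3 to 60 N. Pads are 20 mm wide; open, the fingers measure 115 mm over their backs; the gripper's body (75 mm by 178 mm) begins 61 mm behind the grasp point.
Start: joints at [1.108, 0.423, 1.63, -0, 1.089, -0.019], TCP at [268.327, 564.453, 404.675] pointing down, gripper open.
Joint ranges: [-3, 3], [-0.9, 2.11], [0.09, 2.58], [-1.31, 4.45], [0.11, 2.69], [-2.54, 2.54]. Speed limits (rad/s): [2.39, 2.39, 3.01, 3.14, 3.14, 3.14].

## Interface

Orientations are given as a rotation vector (axis times angle).
In Python, from workcell import readout, get_image, ctrl gives the robot as it stands.
- The arm moves only by the tool step_arm, never from a script. Its argument "targets" is a list that holds one entry, the list of rows, each a list of 7 numbers: the shift along the world's x, y, z as a fraction of full scale, then the turn, a rotation vector about the world's x, y, z as a fraction of full scale, then the opening, from 0 (shut) to 1 (fully open). In form: [[[dx, dy, dz, wx, wy, wz, claw], ...]]. A call has exactly 5 rows; each row shifts and turns the commanded pose from where the row before left it; what a row does not reach is not made up. Full scale, the value 1, is 0.05 m for a shift and 4 degrees for a turn. A row lasts 1/8 s, in which the tool goes at most 62.5 mm and 10.7 degrees, less where a joint would pass 70% of its speed; a pose out of reach is approached as far as the arm can. A call with a number of a shift or a turn outside -1 to 1 is refused whole. A call with a gripper value outside its range is refused whole. The fingers move at their own pace and stop on an object; the grip force is fixed at half the most. Time passes only in rows, so rows that do not move let the fingers close, or fill a call up. It gives the time, the measured TCP pose, the force, the opening and the grip force at its end, in the units of the state.
- readout.get_obs(): the state, without advancing time (a new reading comes with each control period).
- get_image(name): name is "scene" or "top" or "wrist"; returns a dict with "pixels" (384x512x3 uint8, red, green, blue), "intrinsics" (3x3 intrinsics, pixels), "extrinsics" (4x4, takes a point from world to camera coordinates). Camera axes: x right, y down, z forward; pixel columns grow to the right and rows downward; lengths in mm; the calibration is good to about 2 mm. A picture is of the moment at which its call begins. There is no depth.
- ctrl.close_job(): hands the job in; it is judged then, once.
The state is a dict: "t": time; "qpos": joint angles; "qvel": joint speeds; "joint_torque": joint torques, N m; "ee_pos": TCP position; "orientation": TCP orientation; "ft_force": force on the tool from outside, world axes, zero at the start; "moment": the same for the moment, N m; "width": finger opening in mm; "grasp_force": force on a finger pad.
Only numpy, scipy, OpenCV 4.12 (cv2) and the standard library are available. Lean on these libraries where they do the work, as an engineer would, in place of code of your own. Each camera call takes 0.05 s, during which the arm holds its last target. There are 200 camera calls.

## Working session

There is one attempt and no reset: what is moved stays moved. The work goes in short steps, Python scripts to look and compute and a tool call to move; the robot and the scene stay as the last step left them, time stands still between calls to the robot, and variables do not carry over. Pictures are saved under pics/ and viewed, at most 10 in all, crops included, and the job is handed in when it is done.

Besides the shell and the picture viewer there is one more tool, called after "Emit:" as a command line: name --argument value ..., lists and objects as JSON in quotes. step_arm: Moves the arm, as the interface text tells. Shift numbers are shares of 0.05 m and turn numbers shares of 4 degrees, none past 1 either way. Its arguments: {"type":"object","properties":{"targets":{"type":"array"}},"required":["targets"]}

```bash
mkdir -p pics; cat > h.py <<'E'
import numpy as np,cv2
from workcell import readout,get_image,ctrl
from scipy.spatial.transform import Rotation as R
def shot(n,f=None):
    d=get_image(n)
    if f: cv2.imwrite('pics/'+f,d['pixels'][:,:,::-1])
    np.savez('cam_'+n+'.npz',**d); return d
def ray(d,u,v,z):
    K=np.array(d['intrinsics']);E=np.array(d['extrinsics'])
    r=E[:3,:3].T@np.linalg.solve(K,[u,v,1]); c=-E[:3,:3].T@E[:3,3]
    return c+r*(z-c[2])/r[2]
def proj(d,p):
    q=d['extrinsics'][:3,:3]@np.array(p)+d['extrinsics'][:3,3]; q=d['intrinsics']@q; return q[:2]/q[2]
E
python3 - <<'E'
from h import *
for n in ['scene','top']:
    d=shot(n,n+'0.png'); print(n,-d['extrinsics'][:3,:3].T@d['extrinsics'][:3,3])
o=readout.get_obs();print(o)
a=[cv2.imread(f'pics/{n}0.png') for n in('scene','top')]
E
```

```text
scene [1182.95336618 -425.80001026 1337.81257107]
top [ 284.47033283   -4.59251751 1494.79750642]
{'t': 0.1, 'qpos': array([ 1.10800799e+00,  4.23772137e-01,  1.63058998e+00,  2.07805485e-05,
        1.08860859e+00, -1.90188479e-02]), 'qvel': array([-0.00106964, -0.00084343, -0.00272035,  0.00076109, -0.00153501,
        0.00136321]), 'joint_torque': array([-1.32206340e-03, -5.45615387e+01, -2.74323535e+01,  6.45226892e-02,
        1.87956111e-02,  4.77340279e-06]), 'ee_pos': array([268.21774703, 564.25013472, 403.98371463]), 'orientation': array([-6.91304082e-01, -3.06423249e+00,  2.09500058e-03]), 'ft_force': array([-0.0016832 ,  0.65221819, -0.27052945]), 'moment': array([0.04118298, 0.01483154, 0.00127995]), 'grasp_force': 0.0, 'width': 88.04270516988063}
```

View pics/top0.png

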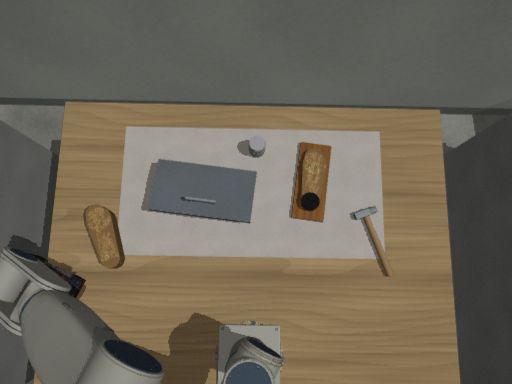

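View pics/scene0.png

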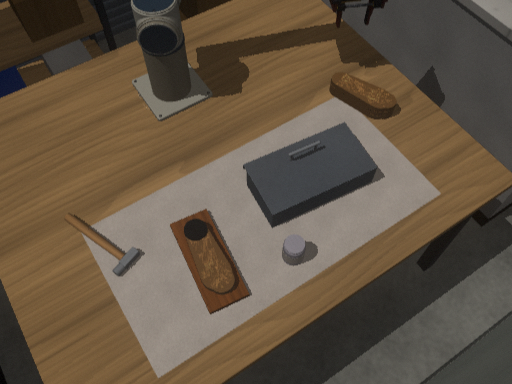

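The top view shows the box lid around (150–256, 160–222) with its handle at about (199, 200), the can at (257, 146), the heel pad at (310, 201), the hammer at (370, 235) and the soles at (103, 236). The scene view agrees: handle at (305, 150), pad at (196, 230), and the hinge on the side away from the robot.

```bash
python3 - <<'E'
from h import *
d=dict(np.load('cam_top.npz'));s=dict(np.load('cam_scene.npz'))
im=d['pixels'];
def P(d,u,v,z): return np.round(ray(d,u,v,z)[:2],1)
for (u,v) in [(200,180),(170,170),(146,200),(200,200),(192,198),(310,201),(257,146),(225,215)]: print((u,v),im[v,u])
hsv=cv2.cvtColor(im,cv2.COLOR_RGB2HSV)
# lid
m=((abs(im.astype(int)-im[180,200].astype(int)).max(2)<14)*255).astype(np.uint8)
m[:140]=0;m[240:]=0;m[:,:130]=0;m[:,275:]=0
m=cv2.morphologyEx(m,cv2.MORPH_CLOSE,np.ones((7,7)));m=cv2.morphologyEx(m,cv2.MORPH_OPEN,np.ones((5,5)))
c=max(cv2.findContours(m,0,2)[0],key=cv2.contourArea);r=cv2.minAreaRect(c);print('lid',r)
for q in cv2.boxPoints(r): print(q,P(d,*q,84))
print('approx',cv2.approxPolyDP(c,4,True).reshape(-1,2).tolist())
def blob(d,x0,x1,y0,y1,f):
    g=d['pixels'][y0:y1,x0:x1].astype(int);mm=f(g).astype(np.uint8)
    n,l,st,ce=cv2.connectedComponentsWithStats(mm);k=1+np.argmax(st[1:,4]);
    cc=max(cv2.findContours((l==k).astype(np.uint8),0,2)[0],key=len)
    rr=cv2.minAreaRect(cc); return ce[k]+[x0,y0],st[k],((rr[0][0]+x0,rr[0][1]+y0),rr[1],rr[2])
for nm,dd,b in(('top',d,(295,325,188,215)),('sc',s,(180,212,215,245))):
    ce,st,rr=blob(dd,*b,lambda g:g.max(2)<45);print('pad',nm,ce,st,P(dd,*ce,48))
for nm,dd,b in(('top',d,(175,222,190,208)),('sc',s,(285,325,138,162))):
    ce,st,rr=blob(dd,*b,lambda g:g.min(2)>105);print('handle',nm,ce,st,rr,P(dd,*rr[0],119),P(dd,*rr[0],130))
big=cv2.resize(im[130:250,130:340],None,fx=3.8,fy=3.8,interpolation=2)
b2=cv2.resize(s['pixels'][110:230,230:440],None,fx=3.8,fy=3.8,interpolation=2)
cv2.imwrite('pics/crop.png',np.vstack([big,b2])[:,:,::-1][:, :][::1]) 
cv2.imwrite('pics/crop.png',cv2.resize(np.vstack([big,b2]),(525,600))[:,:,::-1])
E
```

```text
(200, 180) [88 95 98]
(170, 170) [85 92 96]
(146, 200) [102  97  91]
(200, 200) [103 106 109]
(192, 198) [122 126 129]
(310, 201) [20 24 20]
(257, 146) [148 144 150]
(225, 215) [87 93 97]
lid ((198.95217895507812, 190.375732421875), (108.07367706298828, 52.449642181396484), 7.253194808959961)
[142.03676 209.56831] [505.1 388.4]
[148.65874 157.53838] [697.7 377.6]
[255.8676  171.18315] [653.9 -14.7]
[249.24562 223.21309] [462.6   5.8]
approx [[152, 163], [143, 209], [249, 221], [255, 172], [168, 160]]
pad top [309.53515625 201.14453125] [  6   5  18  18 256] [ 552.9 -215.1]
pad sc [195.23622047 229.39107612] [  4   4  23  21 381] [ 558.6 -215. ]
handle top [199.875 199.   ] [10  7 31  5 56] ((200.0, 199.00000095367432), (30.26447296142578, 1.7364861965179443), 7.125016689300537) [540.6 179.4] [538.5 178. ]
handle sc [291.4        140.57894737] [ 0  0 18  9 95] ((293.5, 142.0), (8.0, 17.0), 90.0) [499.5 172.3] [505.6 166.9]
```

View pics/crop.png

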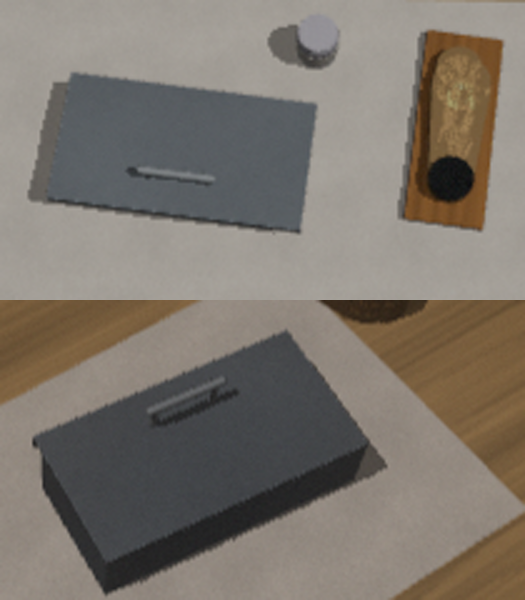

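The crops show the lid corners and handle bar cleanly in both views, with the handle's middle at about (200, 199) in top and (305, 148) in scene. The hinge edge is at scene (377, 167)–(273, 216). I'll triangulate these points.

```bash
python3 - <<'E'
from h import *
d=dict(np.load('cam_top.npz'));s=dict(np.load('cam_scene.npz'))
Pm=lambda d:d['intrinsics']@d['extrinsics'][:3]
def tri(a,b):
    X=cv2.triangulatePoints(Pm(d),Pm(s),np.array(a,float),np.array(b,float))[:,0];return np.round(X[:3]/X[3],1)
for n,a,b in[('hinge+y',(158.4,159.2),(376.8,167.2)),('hinge-y',(256.4,171.2),(272.8,216)),('front-y',(250,222.4),(244,166)),('front+y',(149.6,209.6),(344,123.2)),('hand+y',(185.2,198),(319.2,142)),('hand-y',(215.2,202),(290,152.5)),('hand',(200,199.5),(304.8,148.4)),('pad',(309.5,201.1),(195.2,229.4))]: print(n,tri(a,b))
a=ray(d,158.4,159.2,84.5)-ray(d,256.4,171.2,84.5);print('hinge top',ray(d,158.4,159.2,84.5),ray(d,256.4,171.2,84.5),np.linalg.norm(a),np.degrees(np.arctan2(a[0],-a[1])))
a=ray(s,376.8,167.2,84.5);b=ray(s,272.8,216,84.5);print('hinge sc',a,b,np.linalg.norm(a-b))
print('can',ray(d,257,146,85))
E
```

```text
hinge+y [694.8 345.6  81.9]
hinge-y [657.2 -13.7  77.3]
front-y [468.3   7.8  81.9]
front+y [507.9 365.7  85.7]
hand+y [544.1 233.6 123.5]
hand-y [531.5 130.2 132.8]
hand [539.7 182.  124.3]
pad [ 554.9 -214.7   41.2]
hinge top [692.00939872 341.6495071   84.5       ] [653.70277977 -16.65870854  84.5       ] 360.35007208365664 173.8977048382764
hinge sc [696.58666484 346.4515508   84.5       ] [661.09730726 -13.96290543  84.5       ] 362.15752754664294
can [749.47182647 -17.38481795  85.        ]
```

Emit:
step_arm --targets '[[[0.27,-0.384,-0.06,0,0,-0.8825,0.5],[0.27,-0.384,-0.06,0,0,-0.8825,0.5],[0.27,-0.384,-0.06,0,0,-0.8825,0.5],[0.27,-0.384,-0.06,0,0,-0.8825,0.5],[0.27,-0.384,-0.06,0,0,-0.8825,0.5]]]'

```text
t: 0.72
ee_pos: [336.9, 466.8, 389.6]
orientation: [1.161, 2.919, 0.0]
ft_force: [-0.8, -1.0, -0.4]
width: 44.5
grasp_force: 0.0
```

Emit:
step_arm --targets '[[[0.27,-0.384,-0.06,0,0,-0.8825,0.5],[0.27,-0.384,-0.06,0,0,-0.8825,0.5],[0.27,-0.384,-0.06,0,0,-0.8825,0.5],[0.27,-0.384,-0.06,0,0,-0.8825,0.5],[0.27,-0.384,-0.06,0,0,-0.8825,0.5]]]'

```text
t: 1.35
ee_pos: [404.2, 370.7, 374.6]
orientation: [1.595, 2.707, 0.0]
ft_force: [-0.2, 0.0, 0.4]
width: 43.9
grasp_force: 0.0
```

Emit:
step_arm --targets '[[[0.27,-0.384,-0.06,0,0,-0.8825,0.5],[0.27,-0.384,-0.06,0,0,-0.8825,0.5],[0.27,-0.384,-0.06,0,0,-0.8825,0.5],[0.27,-0.384,-0.06,0,0,-0.8825,0.5],[0.27,-0.384,-0.06,0,0,-0.8825,0.5]]]'

```text
t: 1.98
ee_pos: [471.4, 274.7, 359.6]
orientation: [1.991, 2.43, 0.0]
ft_force: [-0.5, -0.3, -0.7]
width: 44.1
grasp_force: 0.0
```

Emit:
step_arm --targets '[[[0.27,-0.384,-0.06,0,0,-0.8825,0.5],[0.27,-0.384,-0.06,0,0,-0.8825,0.5],[0.27,-0.384,-0.06,0,0,-0.8825,0.5],[0.27,-0.384,-0.06,0,0,-0.8825,0.5],[0.27,-0.384,-0.06,0,0,-0.8825,0.5]]]'

```text
t: 2.6
ee_pos: [538.8, 178.6, 344.6]
orientation: [2.34, 2.096, 0.0]
ft_force: [-0.2, -0.5, -0.1]
width: 43.8
grasp_force: 0.0
```

```bash
cat >> h.py <<'E'
def st():
    o=readout.get_obs();M=R.from_rotvec(o['orientation']).as_matrix()
    print('t',round(o['t'],2),'tcp',np.round(o['ee_pos'],1),'y',np.round(M[:,1],3),'z',np.round(M[:,2],3),'F',np.round(o['ft_force'],1),'w',round(o['width'],1),'g',round(o['grasp_force'],1),'grasp',np.round(o['ee_pos']+163*M[:,2],1)); return o,M
E
python3 - <<'E'
from h import *
o,M=st();print(o['qpos'])
d=shot('wrist','w1.png')
print(proj(d,(538,180.5,119)),proj(d,(677,165,84)))
E
```

```text
t 2.6 tcp [538.8 178.6 344.6] y [ 0.994 -0.11   0.   ] z [ 0.  0. -1.] F [-0.2 -0.5 -0.1] w 43.8 g 0.0 grasp [538.8 178.6 181.6]
[ 2.99133419e-01  4.17153444e-01  1.80315292e+00 -1.81210159e-05
  9.21141273e-01  4.09214400e-01]
[252.21618731 209.64841677] [403.65356774 196.44939922]
```

View pics/w1.png

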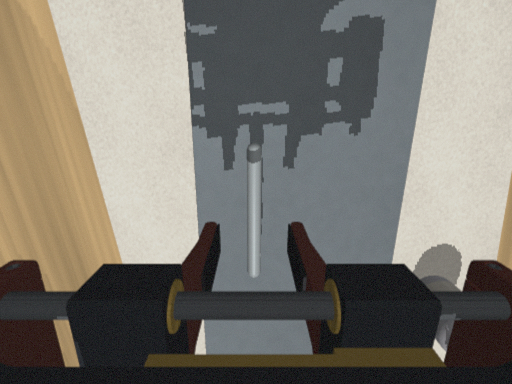

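The wrist view shows the handle bar centred between the fingers at column 254, 2 px from the prediction. I'll descend and grip it.

Emit:
step_arm --targets '[[[0,0,-0.4,0,0,0,0.5],[0,0,-0.4,0,0,0,0.5],[0,0,-0.3,0,0,0,0.5],[0,0,-0.14,0,0,0,0.5],[0,0,0,0,0,0,0]]]'

```text
t: 3.28
ee_pos: [538.3, 180.4, 282.4]
orientation: [-2.335, -2.101, 0.001]
ft_force: [0.1, -0.1, 0.3]
width: 37.1
grasp_force: 0.0
```

Emit:
step_arm --targets '[[[0,0,0,0,0,0,0],[0,0,0,0,0,0,0],[0,0,0,0,0,0,0],[0,0,0,0,0,0,0],[0,0,0,0,0,0,0]]]'

```text
t: 3.9
ee_pos: [538.9, 180.5, 283.0]
orientation: [2.335, 2.101, 0.002]
ft_force: [5.4, 0.5, -0.4]
width: 10.0
grasp_force: 30.0
```

```bash
python3 - <<'E'
from h import *
o,M=st()
ux=np.array([.9945,-.105,0]);z=np.array([0,0,1.])
f=lambda t:-140*np.cos(t)*ux+140*np.sin(t)*z+39*(np.cos(t)*z+np.sin(t)*ux)
T=np.linspace(0,1.25,16);P=np.array([f(t) for t in T]);print(np.round(np.diff(P,axis=0)/50,3).tolist())
E
```

```text
t 3.9 tcp [538.9 180.5 283. ] y [ 0.994 -0.105  0.002] z [ 0.002  0.    -1.   ] F [ 5.4  0.5 -0.4] w 10.0 g 30.0 grasp [539.2 180.6 120. ]
[[0.074, -0.008, 0.23], [0.093, -0.01, 0.223], [0.111, -0.012, 0.215], [0.129, -0.014, 0.205], [0.145, -0.015, 0.193], [0.161, -0.017, 0.18], [0.175, -0.018, 0.166], [0.188, -0.02, 0.151], [0.2, -0.021, 0.135], [0.21, -0.022, 0.118], [0.219, -0.023, 0.1], [0.227, -0.024, 0.081], [0.233, -0.025, 0.062], [0.237, -0.025, 0.042], [0.24, -0.025, 0.022]]
```

Gripped: width 10 and bar at x≈539.5, which puts the hinge at about x=678. Now swing the lid.

Emit:
step_arm --targets '[[[0.074,-0.008,0.23,0,0,0,0],[0.093,-0.01,0.223,0,0,0,0],[0.111,-0.012,0.215,0,0,0,0],[0.129,-0.014,0.205,0,0,0,0],[0.145,-0.015,0.193,0,0,0,0]]]'

```text
t: 4.53
ee_pos: [566.8, 177.4, 334.8]
orientation: [2.334, 2.101, 0.002]
ft_force: [11.8, 1.0, -19.3]
width: 9.9
grasp_force: 30.0
```

```bash
python3 - <<'E'
from h import *
st()
E
```

```text
t 4.53 tcp [566.8 177.4 334.8] y [ 0.994 -0.105  0.002] z [ 0.002  0.    -1.   ] F [ 11.8   1.  -19.3] w 9.9 g 30.0 grasp [567.  177.4 171.8]
```

Emit:
step_arm --targets '[[[0.185,-0.018,0.16,0,0,0,0],[0.195,-0.019,0.15,0,0,0,0],[0.195,-0.02,0.145,0,0,0,0],[0.2,-0.021,0.135,0,0,0,0],[0.21,-0.022,0.118,0,0,0,0]]]'

```text
t: 5.15
ee_pos: [613.4, 172.5, 371.7]
orientation: [-2.332, -2.099, 0.01]
ft_force: [-9.8, -0.3, 7.0]
width: 10.2
grasp_force: 30.0
```

Emit:
step_arm --targets '[[[0.219,-0.023,0.1,0,0,0,0],[0.227,-0.024,0.081,0,0,0,0],[0.233,-0.025,0.062,0,0,0,0],[0.2,-0.02,0.035,0,0,0,0],[0,0,0,0,0,0,0]]]'

```text
t: 5.78
ee_pos: [659.1, 167.3, 386.1]
orientation: [2.335, 2.101, -0.002]
ft_force: [-2.4, -3.4, 5.3]
width: 9.9
grasp_force: 30.0
```

```bash
python3 - <<'E'
from h import *
o,M=st()
E
```

```text
t 5.78 tcp [659.1 167.3 386.1] y [ 0.994 -0.105 -0.001] z [-0.001 -0.001 -1.   ] F [-2.4 -3.4  5.3] w 9.9 g 30.0 grasp [659.  167.1 223.1]
```

Emit:
step_arm --targets '[[[0.15,-0.015,0.01,0,0,0,0],[0.1,-0.01,0.005,0,0,0,0],[0.06,-0.006,0,0,0,0,0],[0.04,-0.004,0,0,0,0,0],[0,0,0,0,0,0,0]]]'

```text
t: 6.4
ee_pos: [672.1, 166.2, 386.6]
orientation: [-2.328, -2.096, 0.02]
ft_force: [-29.2, -1.4, 20.8]
width: 10.1
grasp_force: 30.0
```

```bash
python3 - <<'E'
from h import *
st(); d=shot('scene','s2.png'); cv2.imwrite('pics/s2c.png',cv2.resize(d['pixels'][40:240,200:440],None,fx=2.5,fy=2.5)[:,:,::-1])
E
```

```text
t 6.4 tcp [672.1 166.2 386.6] y [ 0.994 -0.105 -0.016] z [-0.016 -0.002 -1.   ] F [-29.2  -1.4  20.8] w 10.1 g 30.0 grasp [669.5 166.  223.7]
```

View pics/s2c.png

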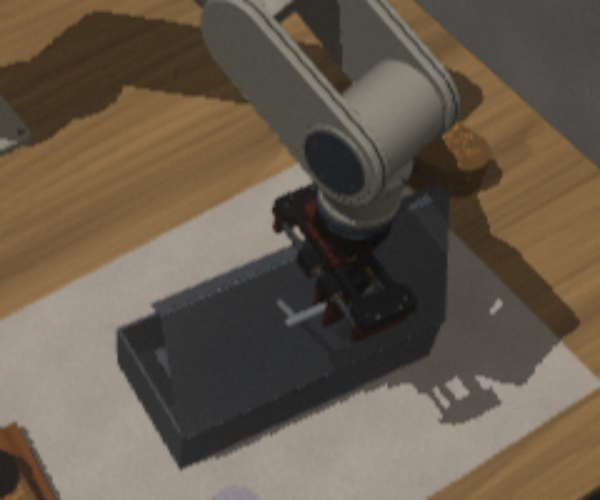

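The lid stands at its stop, with the fingers still round the handle. I'll ease off, open slightly and rise clear.

Emit:
step_arm --targets '[[[-0.05,0.005,0,0,0,0,0.25],[0,0,0,0,0,0,0.25],[0,0,0,0,0,0,0.25],[0,0,0.2,0,0,0,0.25],[0,0,0.3,0,0,0,0.25]]]'

```text
t: 7.08
ee_pos: [674.3, 166.4, 411.5]
orientation: [-2.335, -2.101, 0.001]
ft_force: [0.7, -0.2, -0.8]
width: 22.3
grasp_force: 0.0
```

Emit:
step_arm --targets '[[[0,0,0.5,0,0,0,0.25],[0,0,0.6,0,0,0,0.25],[0,0,0.6,0,0,0,0.25],[0,0,0,0,0,0,0.25],[0,0,0,0,0,0,0.25]]]'

```text
t: 7.7
ee_pos: [673.9, 166.3, 495.7]
orientation: [-2.335, -2.101, 0.001]
ft_force: [0.1, 0.6, -0.5]
width: 21.7
grasp_force: 0.0
```

```bash
python3 - <<'E'
from h import *
st()
E
```

```text
t 7.7 tcp [673.9 166.3 495.7] y [ 0.994 -0.105 -0.   ] z [-0. -0. -1.] F [ 0.1  0.6 -0.5] w 21.7 g 0.0 grasp [673.8 166.3 332.7]
```

Emit:
step_arm --targets '[[[-0.17,0.018,0,0,0,0.9,0.25],[-0.17,0.018,0,0,0,0.9,0.25],[-0.17,0.018,0,0,0,0.9,0.25],[-0.17,0.018,0,0,0,0.9,0.25],[-0.17,0.018,0,0,0,0.9,0.25]]]'

```text
t: 8.32
ee_pos: [631.1, 170.9, 494.2]
orientation: [-1.974, -2.442, 0.004]
ft_force: [1.1, 0.3, 0.0]
width: 21.8
grasp_force: 0.0
```

Emit:
step_arm --targets '[[[-0.17,0.018,0,0,0,0.9,0.25],[-0.17,0.018,0,0,0,0.9,0.25],[-0.17,0.018,0,0,0,0.9,0.25],[-0.17,0.018,0,0,0,0.9,0.25],[-0.17,0.018,0,0,0,0.9,0.25]]]'

```text
t: 8.95
ee_pos: [588.6, 175.4, 494.3]
orientation: [-1.568, -2.72, 0.003]
ft_force: [-0.0, 0.2, 0.4]
width: 22.0
grasp_force: 0.0
```

Emit:
step_arm --targets '[[[-0.17,0.018,-0.168,0,0,0.9,0.8],[-0.17,0.018,-0.168,0,0,0.9,0.8],[-0.17,0.018,-0.168,0,0,0.9,0.8],[-0.17,0.018,-0.168,0,0,0.9,0.8],[-0.17,0.018,-0.168,0,0,0.9,0.8]]]'

```text
t: 9.57
ee_pos: [546.0, 179.8, 452.3]
orientation: [-1.123, -2.932, 0.003]
ft_force: [-0.7, -0.4, -0.2]
width: 68.1
grasp_force: 0.0
```

Emit:
step_arm --targets '[[[-0.17,0.018,-0.168,0,0,0.9,0.8],[-0.17,0.018,-0.168,0,0,0.9,0.8],[-0.17,0.018,-0.168,0,0,0.9,0.8],[-0.17,0.018,-0.168,0,0,0.9,0.8],[-0.17,0.018,-0.168,0,0,0.9,0.8]]]'

```text
t: 10.2
ee_pos: [503.3, 184.2, 410.4]
orientation: [-0.65, -3.071, 0.002]
ft_force: [-0.2, -0.4, 0.1]
width: 70.0
grasp_force: 0.0
```

Emit:
step_arm --targets '[[[-0.17,0.018,-0.168,0,0,0.9,0.8],[-0.17,0.018,-0.168,0,0,0.9,0.8],[-0.17,0.018,-0.168,0,0,0.9,0.8],[-0.17,0.018,-0.168,0,0,0.9,0.8],[-0.17,0.018,-0.168,0,0,0.9,0.8]]]'

```text
t: 10.82
ee_pos: [460.8, 188.7, 368.6]
orientation: [-0.162, -3.135, 0.002]
ft_force: [0.9, -0.5, -0.2]
width: 70.1
grasp_force: 0.0
```

Emit:
step_arm --targets '[[[0,0,0,-0.079,-0.746,0,0.8],[0,0,0,-0.079,-0.746,0,0.8],[0,0,0,-0.079,-0.746,0,0.8],[0,0,0,-0.079,-0.746,0,0.8],[0,0,0,-0.079,-0.746,0,0.8]]]'

```text
t: 11.45
ee_pos: [461.1, 188.7, 368.8]
orientation: [0.151, 2.877, -0.022]
ft_force: [0.7, -0.1, 0.3]
width: 70.5
grasp_force: 0.0
```

Emit:
step_arm --targets '[[[0,0,0,-0.079,-0.746,0,0.8],[0,0,0,-0.079,-0.746,0,0.8],[0,0,0,-0.079,-0.746,0,0.8],[0,0,0,-0.079,-0.746,0,0.8],[0,0,0,-0.079,-0.746,0,0.8]]]'

```text
t: 12.08
ee_pos: [461.0, 188.7, 368.8]
orientation: [0.137, 2.616, -0.038]
ft_force: [0.2, -0.1, -0.1]
width: 70.6
grasp_force: 0.0
```

```bash
python3 - <<'E'
from h import *
o,M=st();print(o['qpos'])
d=shot('wrist')
im=d['pixels'];g=np.clip(im.astype(float)*1.6,0,255).astype(np.uint8)
cv2.imwrite('pics/w2.png',g[:,:,::-1])
ux=np.array([.9945,-.105]);uy=np.array([.105,.9945]);c=np.array([642.2,169.2])
for s in(-70,0,70): print(s,proj(d,(*(c+s*uy),64)),proj(d,(*(c+s*uy),4)))
E
```

```text
t 12.07 tcp [461.  188.7 368.8] y [ 0.105  0.994 -0.001] z [ 0.497 -0.053 -0.866] F [ 0.2 -0.1 -0.1] w 70.6 g 0.0 grasp [542.  180.  227.6]
[ 0.43006167  0.23718379  2.06111675 -0.61526185  0.45873876 -0.53202009]
-70 [198.84345336 179.8195167 ] [204.66362593 150.13235833]
0 [254.18840263 179.86828909] [254.14102823 150.17425679]
70 [309.54045467 179.91706773] [303.62410701 150.21616006]
```

View pics/w2.png

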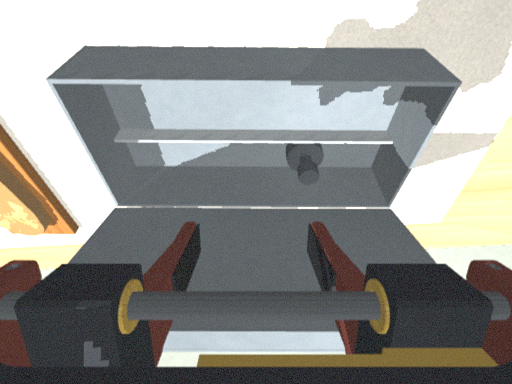

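The boosted wrist view shows the weight clearly: knob at about (308, 173), base at about (304, 157), close to the +y limit of its range. I'll locate it by the dark blob and then feel it with the fingers.

```bash
python3 - <<'E'
from h import *
d=dict(np.load('cam_wrist.npz'));im=d['pixels'];g=im.max(2)[135:195,275:335]
print(g[::4,::3])
m=(g<38).astype(np.uint8)
n,l,s,c=cv2.connectedComponentsWithStats(m);k=1+np.argmax(s[1:,4]);print(s[k],c[k]+[275,135])
ux=np.array([.9945,-.105]);uy=np.array([.105,.9945]);c0=np.array([642.2,169.2])
for (u,v,z) in[(308,173,54.5),(304.5,146,26),(304,157,15)]:
    p=ray(d,u,v,z);e=p[:2]-c0;print(p,'ux',e@ux,'uy',e@uy)
cv2.imwrite('pics/w2c.png',np.clip(cv2.resize(im[125:215,255:355],None,fx=6,fy=6,interpolation=2)[:,:,::-1]*2.2,0,255))
E
```

```text
[[ 96  94  94  93  93  93  95  93  93  95  92  93  87  89  93  92  93  92
   90  89]
 [ 90  89  90  94  92  94  95  94  90  90  87  86  91  91  92  92  86  89
   86  84]
 [122 121 124 109  97  86 125 121 124 126 125 126 127  91  83 126 157 156
  155 157]
 [ 88  89  89  90  41  47  50  54  58  60  65  62  59  64  62  50  91  90
   85  88]
 [ 84  88  89  84  41  57  59  60  62  61  65  64  57  59  55  59  80  90
   91  90]
 [ 90  91  92  91  45  57  57  60  62  56  52  51  63  61  67  63  69  84
   83  87]
 [ 86  89  87  86  52  56  58  60  52  45  48  47  56  63  64  60  82  89
   83  86]
 [ 88  89  86  89  77  63  62  59  57  52  49  47  46  52  63  68  87  85
   86  88]
 [ 74  74  69  73  71  63  56  61  43  53  52  49  53  51  62  78  72  74
   67  74]
 [ 72  73  68  70  69  76  75  69  43  43  58  60  59  56  47  74  73  71
   71  66]
 [ 73  72  72  74  72  74  68  71  50  61  58  63  60  57  63  75  69  76
   71  71]
 [ 69  66  70  67  69  73  73  70  59  59  60  64  62  64  61  70  72  71
   70  71]
 [ 72  72  74  74  71  73  72  74  74  70  64  61  63  67  73  67  72  67
   76  73]
 [ 73  68  71  75  70  65  74  72  72  75  66  70  70  72  74  73  68  76
   71  70]
 [ 66  68  76  73  70  71  73  73  73  67  73  70  68  72  73  71  73  71
   70  69]]Traceback (most recent call last):
  File "<stdin>", line 5, in <module>
    return _wrapfunc(a, 'argmax', axis=axis, out=out, **kwds)
    return bound(*args, **kwds)
ValueError: attempt to get argmax of an empty sequence
```

```bash
python3 - <<'E'
from h import *
d=dict(np.load('cam_wrist.npz'))
ux=np.array([.9945,-.105]);uy=np.array([.105,.9945]);c0=np.array([642.2,169.2])
for (u,v,z) in[(308.5,173,54.5),(304,157,15),(304,150,26)]:
    p=ray(d,u,v,z);e=p[:2]-c0;print(p,'ux',e@ux,'uy',e@uy)
E
```

```text
[646.4388967  238.67064969  54.5       ] ux -3.0788354479464504 uy 69.53364527156032
[652.73987071 238.06683916  15.        ] ux 3.2508833065553007 uy 69.59475797101217
[631.47803812 236.0652318   26.        ] ux -17.683840431101803 uy 65.37166702590059
```

Emit:
step_arm --targets '[[[0.05,0.69,0,0,0,0,0.65],[0.062,0.69,0,0,0,0,0.65],[0.25,-0.026,-0.433,0,0,0,0.65],[0.25,-0.026,-0.433,0,0,0,0.65],[0.25,-0.026,-0.433,0,0,0,0.65]]]'

```text
t: 12.75
ee_pos: [504.6, 253.9, 303.4]
orientation: [0.137, 2.617, -0.038]
ft_force: [0.1, -0.2, 0.6]
width: 57.1
grasp_force: 0.0
```

Emit:
step_arm --targets '[[[0.2,-0.021,-0.346,0,0,0,0.65],[0.2,-0.021,-0.346,0,0,0,0.65],[0.1,-0.011,-0.173,0,0,0,0.65],[0,0,0,0,0,0,0.65],[0,0,0,0,0,0,0.65]]]'

```text
t: 13.38
ee_pos: [529.6, 251.4, 262.2]
orientation: [0.138, 2.615, -0.037]
ft_force: [-0.0, 0.3, -0.5]
width: 57.3
grasp_force: 0.0
```

```bash
python3 - <<'E'
from h import *
o,M=st()
d=shot('wrist')
im=d['pixels'];g=np.clip(im.astype(float)*2,0,255).astype(np.uint8)
cv2.imwrite('pics/w3.png',g[:,:,::-1]);print(proj(d,(647,238.5,54.5)),proj(d,o['ee_pos']+163*M[:,2]))
E
```

```text
t 13.38 tcp [529.6 251.4 262.2] y [ 0.105  0.994 -0.   ] z [ 0.497 -0.053 -0.866] F [-0.   0.3 -0.5] w 57.3 g 0.0 grasp [610.6 242.8 121. ]
[254.10030538 205.82930492] [255.26815861 252.35240493]
```

View pics/w3.png

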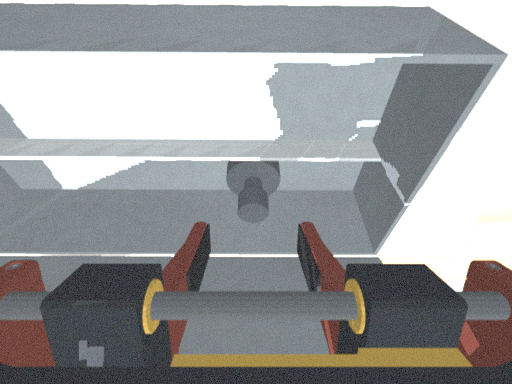

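The knob at (253, 207) sits midway between the fingers, about 1 px from the prediction. I'll advance along the tilt and feel for it with the fingers.

Emit:
step_arm --targets '[[[0.17,-0.019,-0.3,0,0,0,0.65],[0.17,-0.019,-0.3,0,0,0,0.65],[0.17,-0.019,-0.3,0,0,0,0.65],[0.15,-0.017,-0.26,0,0,0,0.65],[0.09,-0.012,-0.17,0,0,0,0.65]]]'

```text
t: 14.05
ee_pos: [567.4, 247.1, 195.4]
orientation: [0.138, 2.614, -0.037]
ft_force: [0.1, 0.7, -0.4]
width: 57.2
grasp_force: 0.0
```

```bash
python3 - <<'E'
from h import *
st()
E
```

```text
t 14.05 tcp [567.4 247.1 195.4] y [0.105 0.994 0.   ] z [ 0.498 -0.052 -0.866] F [ 0.1  0.7 -0.4] w 57.2 g 0.0 grasp [648.6 238.6  54.3]
```

Emit:
step_arm --targets '[[[0,0,0,0,0,0,0],[0,0,0,0,0,0,0],[0,0,0,0,0,0,0],[0,0,0,0,0,0,0],[0,0,0,0,0,0,0]]]'

```text
t: 14.68
ee_pos: [567.2, 247.1, 195.8]
orientation: [0.138, 2.614, -0.037]
ft_force: [-2.4, -1.2, 4.7]
width: 25.5
grasp_force: 30.0
```

Emit:
step_arm --targets '[[[0,0,0,0,0,0,0],[0,0,0.03,0,0,0,0],[0,0,0.04,0,0,0,0],[0,0,0,0,0,0,0],[0,0,0,0,0,0,0]]]'

```text
t: 15.3
ee_pos: [567.1, 247.0, 198.6]
orientation: [0.138, 2.615, -0.037]
ft_force: [0.1, 0.4, -2.9]
width: 25.0
grasp_force: 30.0
```

```bash
python3 - <<'E'
from h import *
st()
E
```

```text
t 15.3 tcp [567.1 247.  198.6] y [ 0.105  0.994 -0.   ] z [ 0.497 -0.053 -0.866] F [ 0.1  0.4 -2.9] w 25.0 g 30.0 grasp [648.1 238.4  57.4]
```

The weight is held (width 25, about 3 N) and off the floor. I'll lift straight past the partition first, then back out along the tilt.

Emit:
step_arm --targets '[[[0,0,0.12,0,0,0,0],[0,0,0.2,0,0,0,0],[0,0,0.2,0,0,0,0],[-0.1,0.01,0.17,0,0,0,0],[-0.15,0.016,0.26,0,0,0,0]]]'

```text
t: 15.92
ee_pos: [554.2, 248.2, 246.7]
orientation: [0.138, 2.615, -0.038]
ft_force: [0.0, -0.2, -4.6]
width: 25.3
grasp_force: 30.0
```

Emit:
step_arm --targets '[[[-0.2,0.021,0.346,0,0,0,0],[-0.25,0.026,0.433,0,0,0,0],[-0.25,0.026,0.433,0,0,0,0],[-0.25,0.026,0.433,0,0,0,0],[-0.25,0.026,0.433,0,0,0,0]]]'

```text
t: 16.55
ee_pos: [493.5, 254.5, 351.3]
orientation: [0.137, 2.615, -0.037]
ft_force: [0.2, 0.2, -3.2]
width: 25.4
grasp_force: 30.0
```

Emit:
step_arm --targets '[[[-0.1,0,0.1,0,0,0,0],[0,0,0,0,0,0,0],[0,0,0,0,0,0,0],[0,0,0,0,0,0,0],[0,0,0,0,0,0,0]]]'

```text
t: 17.18
ee_pos: [489.9, 254.5, 354.6]
orientation: [0.138, 2.616, -0.038]
ft_force: [-0.5, 0.2, -4.4]
width: 24.9
grasp_force: 30.0
```

```bash
python3 - <<'E'
from h import *
st()
E
```

```text
t 17.18 tcp [489.9 254.5 354.6] y [ 0.105  0.994 -0.001] z [ 0.497 -0.053 -0.866] F [-0.5  0.2 -4.4] w 24.9 g 30.0 grasp [570.8 245.8 213.4]
```

Emit:
step_arm --targets '[[[-0.02,-0.25,0,0,0,0,0],[-0.02,-0.5,0,0,0,0,0],[-0.02,-0.65,0,0,0,0,0],[-0.02,-0.7,0,0,0,0,0],[-0.02,-0.7,0,0,0,0,0]]]'

```text
t: 17.8
ee_pos: [484.3, 112.9, 355.2]
orientation: [0.138, 2.615, -0.038]
ft_force: [0.7, -0.4, -4.4]
width: 25.4
grasp_force: 30.0
```

Emit:
step_arm --targets '[[[-0.02,-0.7,0,0,0,0,0],[-0.02,-0.7,0,0,0,0,0],[-0.02,-0.7,0,0,0,0,0],[-0.02,-0.7,0,0,0,0,0],[-0.02,-0.7,0,0,0,0,0]]]'

```text
t: 18.42
ee_pos: [479.0, -62.1, 355.2]
orientation: [0.138, 2.615, -0.038]
ft_force: [-1.1, 0.4, -2.8]
width: 25.1
grasp_force: 30.0
```

Emit:
step_arm --targets '[[[-0.02,-0.7,-0.2,0,0,0,0],[-0.02,-0.7,-0.3,0,0,0,0],[-0.02,-0.7,-0.3,0,0,0,0],[-0.02,-0.5,-0.3,0,0,0,0],[0,-0.31,-0.2,0,0,0,0]]]'

```text
t: 19.05
ee_pos: [481.4, -203.2, 296.9]
orientation: [0.147, 2.631, -0.048]
ft_force: [-0.2, 0.2, -5.1]
width: 25.2
grasp_force: 30.0
```

```bash
python3 - <<'E'
from h import *
o,M=st()
w=shot('wrist');s=shot('scene');t=shot('top')
for n,d in(('w',w),('s',s),('t',t)): print(n,proj(d,(556.8,-214.5,48)),proj(d,o['ee_pos']+163*M[:,2]))
im=w['pixels']
a=np.clip(im[60:300,130:382].astype(float)*1.6,0,255);b=s['pixels'][160:300,130:277].astype(float)*1.5
a=cv2.resize(a,(400,380));b=cv2.resize(b,(400,380))
cv2.imwrite('pics/p4.png',np.clip(np.hstack([a,b]),0,255)[:,:,::-1])
E
```

```text
t 19.05 tcp [ 481.4 -203.2  296.9] y [ 0.113  0.994 -0.007] z [ 0.482 -0.061 -0.874] F [-0.2  0.2 -5.1] w 25.2 g 30.0 grasp [ 560.  -213.1  154.4]
w [253.54166541 140.87584613] [255.28748451 252.31167286]
s [195.07100853 228.84036773] [192.21488107 212.01071501]
t [309.37524556 200.11025599] [313.39947498 193.53037835][ WARN:0@1.619] global loadsave.cpp:1063 imwrite_ Unsupported depth image for selected encoder is fallbacked to CV_8U.
```

View pics/p4.png

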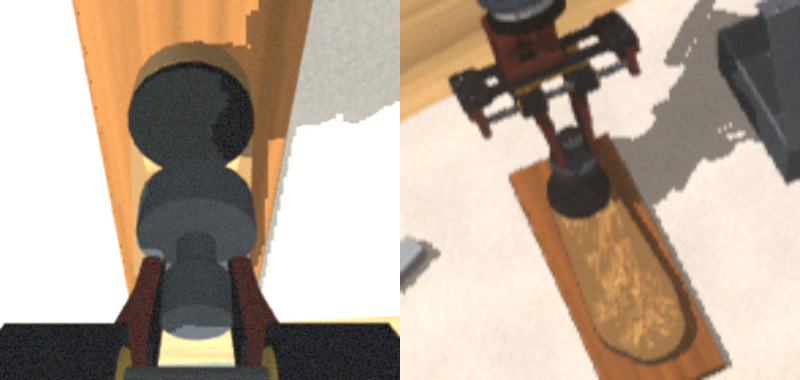

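The left view shows the pad at wrist px ≈ (250, 133), slightly below-left of the prediction, with the weight hanging in front. The right view shows the weight above the heel. I'll let the arm settle and measure again.

Emit:
step_arm --targets '[[[0,0,0,0,0,0,0],[0,0,0,0,0,0,0],[0,0,0,0,0,0,0],[0,0,0,0,0,0,0],[0,0,0,0,0,0,0]]]'

```text
t: 19.82
ee_pos: [482.2, -201.6, 297.7]
orientation: [0.145, 2.629, -0.047]
ft_force: [0.5, 0.8, -3.1]
width: 25.5
grasp_force: 30.0
```

```bash
python3 - <<'E'
from h import *
o,M=st();print(o['qpos'])
w=shot('wrist');im=w['pixels'].max(2)
print(im[85:170:6,200:310:6])
# pad edges: extreme dark cols per row
for v in range(86,166,6):
    r=np.where(im[v,195:310]<45)[0]
    if len(r): print(v,195+r.min(),195+r.max(),[np.round(ray(w,195+k,v,48)[:2],1).tolist() for k in(r.min(),r.max())])
E
```

```text
t 19.82 tcp [ 482.2 -201.6  297.7] y [ 0.112  0.994 -0.007] z [ 0.484 -0.06  -0.873] F [ 0.5  0.8 -3.1] w 25.5 g 30.0 grasp [ 561.  -211.4  155.3]
[-0.45784151  0.39137757  2.06230634  0.67829199  0.25766319 -2.54059138]
[[149 144 143 155 154 146 135  95  85  73 121 113 126 152 159  89  84  82
   91]
 [151 143 148 157 152  86  81  77  78  68  66  64  89  89  90  88  77  85
   90]
 [151 145 147 152  86  85  94  35  38  36  67  68  68  92  89  90  83  81
   90]
 [149 146 145  93  78  23  42  34  37  39  39  29  70  66  88  90  82  84
   94]
 [149 149 133  28  37  34  40  38  41  38  35  37  31  53  83  87  78  80
   95]
 [151 150  76  39  38  40  34  38  36  37  36  42  26  31  66  85  82  79
   90]
 [152 148  37  35  32  41  41  34  38  39  43  34  41  26  25  85  80  81
   87]
 [157 145  39  32  41  37  42  40  35  33  32  33  32  29  29  82  79  88
   86]
 [158 151  37  36  39  38  31  39  38  28  40  45  29  28  20  80  81  89
   87]
 [160 154  37  38  38  32  38  44  37  36  39  17  28  28  16  78  81  87
   92]
 [161 151  39  32  38  41  35  33  33  40  35  23  32  33  26  80  81
[... 199 characters left out ...]
  38  41  39  42  43  44 151 150 148  82 104 148
  124]
 [155 154 150 149 150  44  41  48  34  49  41  40  48  50 149  78 102 150
  122]]
98 239 257 [[518.9, -219.3], [520.4, -205.9]]
104 224 271 [[522.5, -231.5], [526.4, -195.8]]
110 218 278 [[527.0, -237.0], [532.0, -190.7]]
116 213 283 [[531.7, -242.0], [537.6, -187.0]]
122 211 285 [[536.8, -244.8], [543.2, -185.6]]
128 210 286 [[542.2, -246.9], [548.9, -185.0]]
134 209 286 [[547.8, -249.0], [554.7, -185.1]]
140 210 286 [[553.8, -249.6], [560.8, -185.3]]
146 212 284 [[560.2, -249.2], [566.9, -187.2]]
152 216 280 [[567.0, -247.2], [573.0, -190.9]]
158 222 275 [[574.2, -243.2], [579.3, -195.6]]
164 233 268 [[582.3, -234.5], [585.7, -202.4]]
```

Joint 6 is at its range limit, so I'll yaw the tool about −16° towards radial to relieve it. The weight is round, so this doesn't affect it. The pad, measured from the wrist view, is at about (554, −216.5).

Emit:
step_arm --targets '[[[0,0.08,0,0,0,-0.8,0],[0,0.08,0,0,0,-0.8,0],[0,0.08,0,0,0,-0.8,0],[0,0.08,0,0,0,-0.8,0],[0,0,0,0,0,-0.8,0]]]'

```text
t: 20.5
ee_pos: [482.0, -185.5, 297.5]
orientation: [0.513, 2.59, -0.142]
ft_force: [-0.4, 0.3, -4.1]
width: 25.0
grasp_force: 30.0
```

```bash
python3 - <<'E'
from h import *
o,M=st();print(o['qpos'])
E
```

```text
t 20.5 tcp [ 482.  -185.5  297.5] y [ 0.383  0.924 -0.006] z [ 0.448 -0.192 -0.873] F [-0.4  0.3 -4.1] w 25.0 g 30.0 grasp [ 555.  -216.7  155.2]
[-0.38832512  0.38186365  2.08038466 -0.04705543  0.17073461 -1.52335286]
```

```bash
python3 - <<'E'
from h import *
from scipy.optimize import fsolve
D=[(.42377,1.63059,624.7,404.0,0),(.41715,1.80315,567.6,344.6,0),(.38186,2.08038,516.45,297.5,.508)]
A=[];b=[]
def rows(j2,j3,t): 
    s=j2+j3;return [[np.sin(j2),np.sin(s),np.sin(t),1,0],[np.cos(j2),np.cos(s),-np.cos(t),0,1]]
for j2,j3,r,z,t in D: A+=rows(j2,j3,t);b+=[r,z]
x,res,rk,sv=np.linalg.lstsq(np.array(A),np.array(b),rcond=None);print(x,rk,res,sv)
for z in (297,270,250,240):
  q=fsolve(lambda q:np.array(rows(q[0],q[1],.508))@x-[516.5,z],(.4,2.1));print(z,q,'j5',np.pi-.508-q.sum())
E
```

```text
[1529.65495733  489.46372029  161.13762657 -439.68903188 -599.58699423] 5 [22.45571976] [3.09787246 2.28083146 0.43636799 0.10237789 0.00978844]
297 [0.38274665 2.08211171] j5 0.16873429607401702
270 [0.39909476 2.12497824] j5 0.10951965542395214
250 [0.41195465 2.15672149] j5 0.06491650665046489
240 [0.41863091 2.17260152] j5 0.04236022157602459
```

Lowering straight from here would run joint 5 under its limit, so I'll yaw further off radial, which keeps joint 5 away from it, and hold the weight over the pad.

Emit:
step_arm --targets '[[[0.037,0.054,0,0,0,-0.6,0],[0.037,0.054,0,0,0,-0.6,0],[0.037,0.054,0,0,0,-0.6,0],[0.037,0.054,0,0,0,-0.6,0],[0.037,0.054,0,0,0,-0.6,0]]]'

```text
t: 21.12
ee_pos: [491.4, -172.1, 297.6]
orientation: [0.784, 2.53, -0.213]
ft_force: [-0.5, 0.2, -4.0]
width: 25.2
grasp_force: 30.0
```

Emit:
step_arm --targets '[[[0.037,0.054,0,0,0,-0.6,0],[0.037,0.054,0,0,0,-0.6,0],[0.037,0.054,0,0,0,-0.6,0],[0.037,0.054,0,0,0,-0.6,0],[0.037,0.054,0,0,0,-0.6,0]]]'

```text
t: 21.75
ee_pos: [500.7, -158.6, 297.6]
orientation: [1.05, 2.447, -0.281]
ft_force: [-0.3, -0.5, -4.2]
width: 25.2
grasp_force: 30.0
```

```bash
python3 - <<'E'
from h import *
o,M=st();print(o['qpos'])
E
```

```text
t 21.75 tcp [ 500.7 -158.6  297.6] y [ 0.726  0.688 -0.006] z [ 0.332 -0.357 -0.873] F [-0.3 -0.5 -4.2] w 25.2 g 30.0 grasp [ 554.8 -216.9  155.3]
[-0.26684553  0.40180824  2.04299733 -0.81469773  0.3616288  -0.30479733]
```

Emit:
step_arm --targets '[[[0,0,-0.2,0,0,0,0],[0,0,-0.3,0,0,0,0],[0,0,-0.3,0,0,0,0],[0,0,-0.16,0,0,0,0],[0,0,0,0,0,0,0]]]'

```text
t: 22.38
ee_pos: [500.5, -158.6, 249.0]
orientation: [1.048, 2.449, -0.281]
ft_force: [-0.2, 0.1, -4.9]
width: 25.5
grasp_force: 30.0
```

```bash
python3 - <<'E'
from h import *
o,M=st();print(o['qpos'])
s=shot('scene')['pixels'][170:270,150:250];w=shot('wrist')['pixels'][60:310,130:380]
b=np.hstack([cv2.resize(k,(400,400),interpolation=2) for k in(w,s)]).astype(float)*1.5
cv2.imwrite('pics/p5.png',np.clip(b,0,255).astype(np.uint8)[:,:,::-1])
E
```

```text
t 22.38 tcp [ 500.5 -158.6  249. ] y [ 0.725  0.689 -0.007] z [ 0.331 -0.357 -0.874] F [-0.2  0.1 -4.9] w 25.5 g 30.0 grasp [ 554.5 -216.8  106.6]
[-0.26720845  0.4968022   2.05896634 -1.07577644  0.29587983 -0.0310371 ]
```

View pics/p5.png

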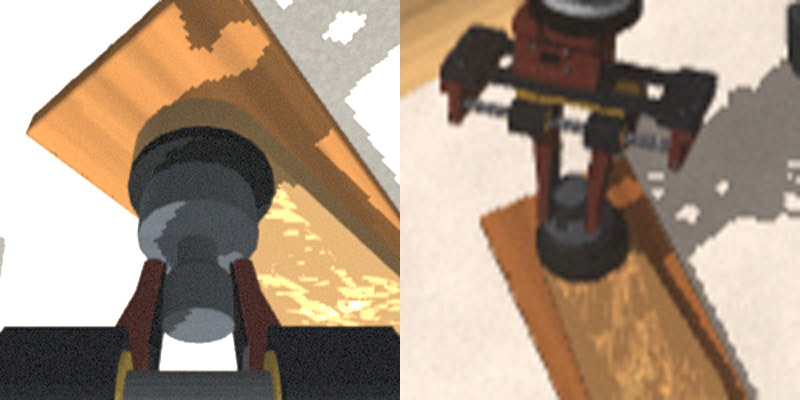

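In both views the weight is centred over the pad, with a thin gap left. Lowering gently now.

Emit:
step_arm --targets '[[[0,0,-0.04,0,0,0,0],[0,0,-0.04,0,0,0,0],[0,0,-0.02,0,0,0,0],[0,0,-0.02,0,0,0,0],[0,0,0,0,0,0,0]]]'

```text
t: 23.1
ee_pos: [500.6, -158.7, 243.6]
orientation: [1.047, 2.448, -0.281]
ft_force: [-0.4, 0.8, -3.5]
width: 25.3
grasp_force: 30.0
```

Emit:
step_arm --targets '[[[0,0,-0.02,0,0,0,0],[0,0,-0.01,0,0,0,0],[0,0,-0.01,0,0,0,0],[0,0,0,0,0,0,0],[0,0,0,0,0,0,0]]]'

```text
t: 23.72
ee_pos: [500.7, -158.7, 241.6]
orientation: [1.047, 2.447, -0.281]
ft_force: [0.6, 0.2, -5.2]
width: 25.6
grasp_force: 30.0
```

Emit:
step_arm --targets '[[[0,0,-0.012,0,0,0,0],[0,0,0,0,0,0,0],[0,0,-0.012,0,0,0,0],[0,0,0,0,0,0,0],[0,0,0,0,0,0,0]]]'

```text
t: 24.35
ee_pos: [500.7, -158.8, 241.2]
orientation: [1.047, 2.446, -0.282]
ft_force: [-3.6, 2.2, 6.4]
width: 25.2
grasp_force: 30.0
```

Emit:
step_arm --targets '[[[0,0,-0.01,0,0,0,0],[0,0,0,0,0,0,0],[0,0,0,0,0,0,0],[0,0,0,0,0,0,0],[0,0,0,0,0,0,0]]]'

```text
t: 24.98
ee_pos: [500.7, -158.8, 241.1]
orientation: [1.047, 2.445, -0.282]
ft_force: [-5.6, 2.7, 12.1]
width: 25.3
grasp_force: 30.0
```

In contact. I'll ease up about 0.8 mm, then release.

Emit:
step_arm --targets '[[[0,0,0.01,0,0,0,0],[0,0,0.005,0,0,0,0],[0,0,0,0,0,0,0.6],[0,0,0,0,0,0,0.7],[0,0,0,0,0,0,0.7]]]'

```text
t: 25.6
ee_pos: [500.9, -158.7, 240.6]
orientation: [1.047, 2.447, -0.281]
ft_force: [-0.6, -1.2, -0.2]
width: 51.9
grasp_force: 0.0
```

```bash
python3 - <<'E'
from h import *
st()
E
```

```text
t 25.6 tcp [ 500.9 -158.7  240.6] y [ 0.724  0.689 -0.006] z [ 0.332 -0.357 -0.873] F [-0.6 -1.2 -0.2] w 51.9 g 0.0 grasp [ 555.  -216.9   98.3]
```

Emit:
step_arm --targets '[[[-0.066,0.071,0.175,0,0,0,0.7],[-0.133,0.143,0.35,0,0,0,0.7],[-0.133,0.143,0.35,0,0,0,0.7],[-0.133,0.143,0.35,0,0,0,0.7],[-0.133,0.143,0.35,0,0,0,0.7]]]'

```text
t: 26.22
ee_pos: [470.6, -126.3, 319.9]
orientation: [1.047, 2.448, -0.281]
ft_force: [0.8, 0.5, -0.0]
width: 61.1
grasp_force: 0.0
```

Emit:
step_arm --targets '[[[-0.133,0.143,0.35,0,0,0,0.7],[-0.133,0.143,0.35,0,0,0,0.7],[0,0,0,0,0,0,0.7],[0,0,0,0,0,0,0.7],[0,0,0,0,0,0,0.7]]]'

```text
t: 26.85
ee_pos: [457.5, -112.4, 353.7]
orientation: [1.048, 2.448, -0.282]
ft_force: [0.6, -0.7, -0.9]
width: 61.4
grasp_force: 0.0
```

```bash
python3 - <<'E'
from h import *
st()
s=shot('scene')['pixels'];cv2.imwrite('pics/end.png',np.clip(cv2.resize(s[80:290,50:400],(800,480)).astype(float)*1.5,0,255).astype(np.uint8)[:,:,::-1])
E
```

```text
t 26.85 tcp [ 457.5 -112.4  353.7] y [ 0.725  0.689 -0.007] z [ 0.331 -0.357 -0.874] F [ 0.6 -0.7 -0.9] w 61.4 g 0.0 grasp [ 511.4 -170.7  211.3]
```

View pics/end.png

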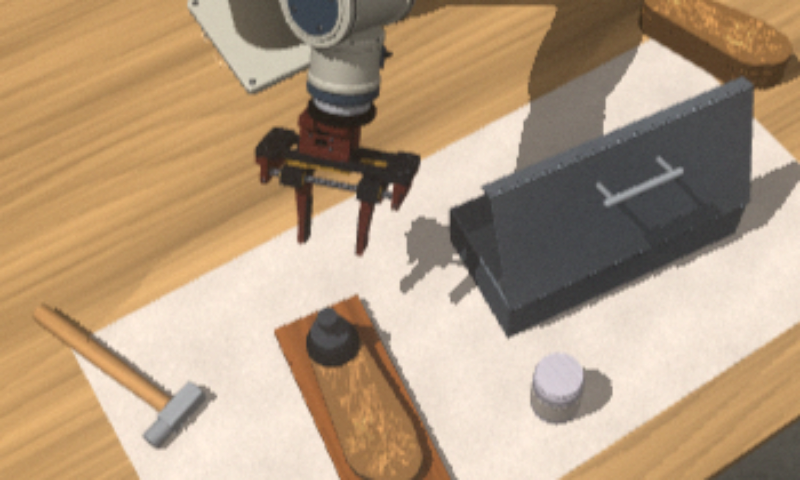

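The weight stands upright on the pad, the lid is open, the gripper is clear and nothing else has moved. Handing in.

```bash
python3 -c "
from h import *
print(ctrl.close_job())"
```

```text
the job is handed in; nothing more can be done
None
```

The job is handed in at about 27 s of the 67 s allowed: the lid is at its stop, and the last picture shows the press weight let go and upright on the heel pad, with the can, hammer and soles apparently unmoved; I found the weight with the wrist camera rather than by feeling along the channel, and no verdict was returned.

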